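# Hang the blue butterfly case

### The arm

A 6-joint arm with a two-finger parallel gripper is mounted at the origin on the work surface. World frame = base frame: x ahead of the robot, y to its left, z up, the work surface at z = 0. Lengths are in m, angles in degrees, forces in N, time in s.
With the tool pointing down it reaches from about 0.25 to 0.725 m from the base axis. Payload 9.7 kg.
Tool frame: the origin (TCP) lies at the very end of the fingers, on their centre line; the grasp point (between the pads) lies 19 mm behind it (bot.hold_point_z is the distance from the TCP to the grasp point, in m); z points along the fingers, y is the line along which they close (so a half turn about z gives the same grasp; the last joint's range is limited). The gripper opens to 85 mm and grips with 20 to 120 N. Pads are 22 mm wide; open, the fingers measure 114 mm over their backs; the gripper's body (76 mm by 85 mm) begins 54 mm behind the grasp point. The pads swing forward as they close: fully open they stand 13 mm farther back than shut.
Start: joints at [-73.281, 4.979, 10.078, 95.1, 0, 90], TCP at [0.158, -0.527, 0.231] pointing down, gripper open.
Joint ranges: [-179.16, 179.16], [-48.56, 103.87], [-65.8, 70.77], [-126.05, 130.52], [-82.76, 87.17], [-180, 180]. Speed limits (degrees/s): [127.2, 127.2, 147.25, 180, 180, 180].

### API

Orientations are given as [roll, pitch, yaw] about the fixed x, y, z axes, in that order (R = Rz(yaw) Ry(pitch) Rx(roll)).
In Python, from workcell import bot gives the robot as it stands.
- The arm moves only by the tool play_rows, never from a script. Its argument "targets" is a list of rows, each an object with "grip": the closure in counts, from 0 (fully open) to 255 (shut); "linear": the shift along the world's x, y, z in cm, a list of three; "delta_rot": the turn, a rotation vector about the world's x, y, z in rad, a list of three. A call has 1 to 10 rows; each row is the pose to reach, as a shift and turn from the pose commanded when the call began; what a row does not reach only later rows make up. A row lasts 1/10 s, in which the tool goes at most 50 mm and 8.59 degrees, less where a joint would pass 70% of its speed; a pose out of reach is approached as far as the arm can. A call with a gripper value outside its range is refused whole. The fingers move at their own pace and stop on an object; "force" is the grip in N (left out, the last holds). Time passes only in rows, so rows that repeat a pose let the fingers close. It gives the time, the measured TCP pose, the force, the opening and the grip force at its end, in the units of the state.
- bot.get_obs(): the state, without advancing time (a new reading comes with each control period).
- bot.camera(name): name is "scene" or "side" or "wrist"; returns a dict with "color" (480x640x3 uint8, red, green, blue), "range_z" (480x640 float32, m along the optical axis (not along the pixel's ray), 0 where there is no reading), "fov_y" (degrees; the focal length in pixels is half the picture's height over the tangent of half this angle, whatever the lens; pixels are square), "cx", "cy" (the principal point, pixels), "world_to_cam" (4x4, takes a point from world to camera coordinates). Camera axes: x right, y up, looking along -z (the intrinsics and any distortion apply to the point x, -y, -z); pixel columns grow to the right and rows downward; lengths in m; the calibration is good to about 2 mm. A picture is of the moment at which its call begins.
- bot.job_done(): hands the job in; it is judged then, once.
Trained networks look in a picture, given as the dict that the camera call returned (one of the last four; its "shot" number tells which), for a name from the list of things; names that differ only in an ending like _2 or _b are one class to them, and where a whole thing is asked for, a point or a joint stands for the part that bears it (a point fixed in the world has none). Each returns a list of dicts, best first, with "conf" (0 to 1); they miss things now and then, are a little off and sometimes report something else, mostly with a low value. They report only what shows in the picture. A call takes as long as a camera call.
- bot.search_frame(picture, target): "box" ([left, top, right, bottom] in pixels, round what is visible of it).
- bot.trace(picture, target): "pixels" (480x640 bool, what is visible of it) and "box" ([left, top, right, bottom] in pixels, round what is visible of it).
- bot.pinpoint(picture, target): "pixel" ([column, row] in pixels: a listed point, or the origin of a listed thing).
The state is a dict: "time": time; "q": joint angles; "qd": joint speeds; "joint_efforts": joint torques, N m; "ee_pos": TCP position; "tcp_rot": TCP orientation; "wrist_force": force on the tool from outside, world axes, zero at the start; "torque": the same for the moment, N m; "opening": finger opening in m; "grasp_force": force on a finger pad.
Only numpy, scipy, OpenCV 4.12 (cv2) and the standard library are available. Lean on these libraries where they do the work, as an engineer would, in place of code of your own. Each camera call takes 0.05 s, during which the arm holds its last target. There are 200 camera calls.

### The job

Take the blue-framed butterfly case out of the crate, where only its brass loop can be got hold of, and stand it upright on the cork mat without dropping it; let go of it there, so that you can take it again by its frame with the loop free, and hang it by the loop on the hook of the stand, hanging freely and still. Leave the other two cases standing in the crate, and do not disturb the mug or the computer mouse.

Things in the scene. Friction and masses are not known exactly. Their poses are not given: they have to be found in the camera images.
- blue_case: the case to hang: shadow box, blue frame, blue butterfly on both faces (front and back alike), 36 mm deep (x), 120 mm wide (y), 100 mm high (z), about 0.24 kg, with an upright brass loop on its top (see case_loop). In the crate the gaps beside it are too narrow for fingers: only the loop can be taken there. Origin: centre of the underside; z up
- case_loop (a point): centre of the brass loop's top bar, 136 mm above the case's underside; axes as the case. The rigid loop lies in the case's y-z plane, of round bar 8 mm thick, 60 mm wide outside, 44 inside; it rises 40 mm above the frame (space inside 32 mm high); its top is level over the middle 24 mm, then slopes down to the sides
- crate: open plywood crate fixed on the desk, 152 (x) by 186 (y) by 72 mm high, walls and floor 6 mm thick; the three cases stand in it in a row along its x, faces looking along its x, about 8 mm apart; a marker pen lies beside them along its +y wall. Origin: centre of the underside
- brown_case: another case of the same size with a dark wood frame and an orange butterfly, its loop folded flat (4 mm high); stays in the crate. Origin: centre of the underside
- white_case: another case of the same size with a white frame and a grey and red butterfly, its loop folded flat (4 mm high); stays in the crate. Origin: centre of the underside
- mat: cork mat fixed on the desk, 160 (x) by 200 (y), 4 mm thick. Origin: centre of its underside; its top is 4 mm higher
- hook_stand: fixed steel stand: base 120 (x) by 100 (y) by 14 mm high, a round post 16 thick at x = +45 mm, 206 mm high, and a round hook bar 8 mm thick, its axis 200 mm above the desk, that runs from the post towards -x as far as x = -45 mm, then turns up to its tip. Origin: centre of the base's underside; the hook points to the stand's -x
- hook_seat (a point): point on the upper side of the hook bar, above the middle of the base, 204 mm above the desk, where the loop should rest; axes as the stand. The bar is free 37 mm towards +x (to the post) and 45 mm towards -x (to the upturn)
- hook_tip (a point): centre of the rounded end (radius 4 mm) of the hook's upturned tip, 57 mm before the seat (-x) and 211 mm above the desk: the highest point of the hook is 215 mm above the desk
- mug: white ceramic mug, 76 across and 90 mm high, its handle to +y; bystander. Origin: centre of the underside
- mouse: black computer mouse, 100 by 58 by 32 mm high; bystander. Origin: centre of the underside

How it is judged (in metres and radians):
On the way:
1. the blue case stands upright on the mat, still and let go of (x of blue_case in the frame of mat between -0.075 and 0.075 m and y of blue_case in the frame of mat between -0.095 and 0.095 m and height (world z) of blue_case below 0.012 m and angle between blue_case's own z axis and vertical below 0.12 rad and contact force between blue_case and the arm below 0.05 N and contact force between blue_case and the fingers below 0.05 N and linear speed of blue_case below 0.03 m/s), for 0.2 s.
At the end, for the whole second after the job is handed in: The blue case hangs still by its loop on the hook bar, between the upturned tip and the post, within 0.3 rad (17 degrees) of upright; the brown and white cases stand in the crate (less than 0.5 rad from upright). Mug and mouse have not been disturbed (contact force between blue_case and hook_stand above 0.8 N and x of case_loop in the frame of hook_seat between -0.056 and 0.04 m and y of case_loop in the frame of hook_seat between -0.025 and 0.025 m and z of case_loop in the frame of hook_seat between -0.01 and 0.022 m and angle between blue_case's own z axis and vertical below 0.3 rad and linear speed of blue_case below 0.05 m/s and angular speed of blue_case below 0.5 rad/s and horizontal distance between each of brown_case, white_case and crate below 0.075 m and angle between each of brown_case, white_case's own z axis and vertical below 0.5 rad and height (world z) of each of brown_case, white_case below 0.03 m); the robot touches nothing.
It fails at once if the blue case was dropped (fell free by more than about 30 mm) (contact force between blue_case and the fingers below 0.05 N and linear speed of blue_case above 0.75 m/s).
It fails at once if the mug or the mouse was shifted more than 40 mm or tipped (distance of any of mug, mouse from where it was at the start of the episode above 0.04 m or angle between any of mug, mouse's own z axis and vertical above 0.5 rad).
It fails at once if another case was lifted out of the crate (height (world z) of any of brown_case, white_case above 0.06 m).
It also fails if it takes over 59 s, if anything falls off the work surface, if the arm or the gripper's body presses on something with over 40 N, if the wrist force passes 120 N, or if a joint passes its speed limit or range.

## Working session

There is one attempt and no reset: what is moved stays moved. The work goes in short steps, Python scripts to look and compute and a tool call to move; the robot and the scene stay as the last step left them, time stands still between calls to the robot, and variables do not carry over. Pictures are saved under pics/ and viewed, at most 10 in all, crops included, and the job is handed in when it is done.

Besides the shell and the picture viewer there is one more tool, called after "Call:" by a JSON object that holds its "op" and its "data", one argument or row to a line. play_rows: Moves the arm, as the interface text tells. Its arguments: {"type":"object","properties":{"targets":{"type":"array","items":{"type":"object","properties":{"grip":{"type":"number"},"linear":{"type":"array","items":{"type":"number"}},"delta_rot":{"type":"array","items":{"type":"number"}}}}},"force":{"type":"number"}},"required":["targets"]}

```bash
mkdir -p pics; cat > h.py <<'E'
import numpy as np, cv2
from workcell import bot
def K(p):
    f=240/np.tan(np.radians(p["fov_y"])/2); return f
def cloud(p):
    f=K(p); z=p["range_z"]; v,u=np.mgrid[0:480,0:640]
    c=np.stack([(u-p["cx"])/f*z,-(v-p["cy"])/f*z,-z,np.ones_like(z)],-1)
    w=c@np.linalg.inv(p["world_to_cam"]).T
    w=w[...,:3].copy(); w[z<=0]=np.nan; return w
def save(p,n): cv2.imwrite(f"pics/{n}.png",p["color"][...,::-1])
E
python3 - <<'E'
from h import *
ims=[]
print(bot.get_obs())
for n in ("scene","side"):
    p=bot.camera(n); ims.append(p["color"]); w=cloud(p); print(n,{k:p[k] for k in p if k not in("color","range_z")})
    for t in ["blue_case","brown_case","white_case","crate","mat","hook_stand","mug","mouse"]:
        r=bot.trace(p,t)
        if r:
            m=r[0]["pixels"]; q=w[m]; q=q[~np.isnan(q[:,0])]
            print(t,round(r[0]["conf"],2),np.round(r[0]["box"]),np.round(np.percentile(q,[3,50,97],axis=0),3).tolist() if len(q) else None)
    for t in ["case_loop","hook_seat","hook_tip"]:
        r=bot.pinpoint(p,t)
        for a in r[:2]:
            c,rr=np.round(a["pixel"]).astype(int); print(t,a["conf"],c,rr,np.round(w[rr,c],3))
cv2.imwrite("pics/a.png",cv2.resize(np.vstack(ims),None,fx=.62,fy=.62)[...,::-1])
E
```

```text
{'time': 0.0, 'q': array([-7.32827040e+01,  5.01095565e+00,  1.00341715e+01,  9.51006908e+01,
        1.65615896e-03,  9.00007221e+01]), 'qd': array([-0.00764395,  0.01435106,  0.0807367 ,  0.06439232, -0.01144198,
       -0.02156912]), 'joint_efforts': array([ 1.96439571e-03, -5.20397472e+01,  4.64799643e+01,  1.67886727e-02,
        3.09664563e-05,  1.86833311e-06]), 'ee_pos': array([ 0.15814622, -0.52652261,  0.23058194]), 'tcp_rot': array([-1.79922525e+02, -1.65518098e-03,  1.67165716e+01]), 'wrist_force': array([ 0.14158036,  0.92039665, -0.05888117]), 'torque': array([ 0.02669775,  0.05569731, -0.02665043]), 'grasp_force': 0.0, 'opening': 0.08590157534522232}
scene {'fov_y': 56.88175260769097, 'cx': 317.12771283683617, 'cy': 240.58875756102867, 'world_to_cam': array([[ 0.24178717,  0.97025606,  0.01192254, -0.14291606],
       [-0.81202615,  0.19559959,  0.54986755,  0.40607918],
       [ 0.53118028, -0.14263233,  0.83516676, -1.28439179],
       [ 0.        ,  0.        ,  0.        ,  1.        ]]), 'shot': 1}
blue_case 0.78 [392. 194. 451. 235.] [[0.517, 0.186, 0.057], [0.54
[... 1629 characters left out ...]
, [0.578, 0.224, 0.106], [0.604, 0.302, 0.111]]
crate 0.72 [226. 177. 310. 252.] [[0.449, 0.157, 0.005], [0.53, 0.173, 0.044], [0.616, 0.334, 0.074]]
mat 0.66 [261. 272. 360. 352.] [[0.512, -0.127, 0.003], [0.585, -0.045, 0.005], [0.663, 0.06, 0.007]]
hook_stand 0.9 [245. 343. 344. 479.] [[0.473, -0.344, 0.007], [0.536, -0.294, 0.015], [0.588, -0.243, 0.206]]
mug 0.94 [380. 250. 426. 314.] [[0.737, -0.07, 0.008], [0.771, -0.052, 0.059], [0.807, 0.002, 0.091]]
mouse 0.87 [154. 355. 222. 389.] [[0.323, -0.19, 0.011], [0.371, -0.17, 0.029], [0.415, -0.136, 0.035]]
case_loop 0.78 262 172 [0.534 0.498 0.001]
hook_seat 0.7 292 360 [ 0.545 -0.147 -0.   ]
hook_tip 0.55 247 381 [ 0.475 -0.318  0.213]
```

View pics/a.png

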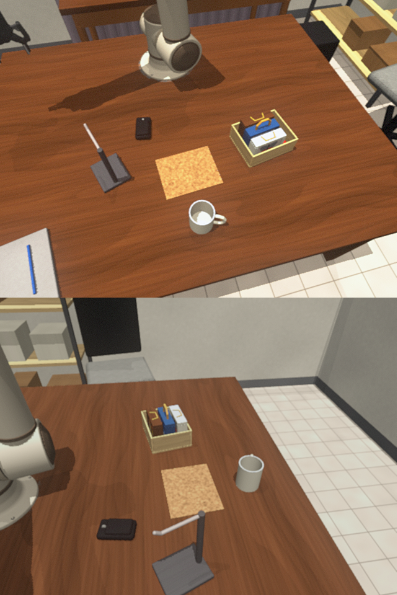

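The scene view shows the crate at right, about (425,220) full-size, the mat in the centre, and the hook stand at left. Its hook points towards the robot. Next I'll fit the poses.

```bash
python3 - <<'E'
from h import *
W=np.vstack([cloud(bot.camera(n)).reshape(-1,3) for n in("scene","side")]); W=W[~np.isnan(W[:,0])]
def sel(x0,x1,y0,y1,z0,z1): 
    m=(W[:,0]>x0)&(W[:,0]<x1)&(W[:,1]>y0)&(W[:,1]<y1)&(W[:,2]>z0)&(W[:,2]<z1); return W[m]
def line(P,n):
    d=cv2.fitLine(P[:,:2].astype(np.float32),cv2.DIST_HUBER,0,.01,.01).ravel(); print(n,len(P),d.round(3),np.degrees(np.arctan2(d[1],d[0])).round(1),P.min(0).round(3),P.max(0).round(3))
line(sel(.48,.6,.17,.32,.118,.16),"loop")
line(sel(.44,.6,-.4,-.2,.19,.225),"hook")
line(sel(.44,.65,-.4,-.2,.19,.205),"hooklow")
for nm,a in(("cases",(.44,.64,.16,.33,.1,.112)),("base",(.44,.65,-.4,-.2,.01,.018)),("crate top",(.4,.66,.13,.38,.066,.076))):
    P=sel(*a); r=cv2.minAreaRect((P[:,:2]*1000).astype(np.float32)); print(nm,len(P),r)
E
```

```text
loop 228 [ 0.124 -0.992  0.538  0.233] -82.9 [0.525 0.213 0.118] [0.546 0.274 0.149]
hook 1027 [ 0.939  0.344  0.515 -0.302] 20.1 [ 0.474 -0.319  0.19 ] [ 0.583 -0.269  0.218]
hooklow 673 [ 0.946  0.323  0.529 -0.297] 18.9 [ 0.486 -0.316  0.19 ] [ 0.583 -0.269  0.205]
cases 3734 ((536.3204956054688, 247.0577392578125), (127.92862701416016, 132.82003784179688), 10.296180725097656)
base 6900 ((532.1400146484375, -293.962158203125), (124.53429412841797, 101.61967468261719), 20.530193328857422)
crate top 1648 ((533.7008056640625, 260.50799560546875), (156.01747131347656, 190.9608612060547), 10.49528694152832)
```

Call:
{"op": "play_rows", "data": {
  "targets": [
    {"grip": 0,"linear": [3.8,7.7,4],"delta_rot": [0,0,0.14]},
    {"grip": 0,"linear": [7.6,15.4,7],"delta_rot": [0,0,0.29]},
    {"grip": 0,"linear": [10.5,19.5,8],"delta_rot": [0,0,0.43]},
    {"grip": 0,"linear": [13.4,23.5,8],"delta_rot": [0,0,0.57]},
    {"grip": 0,"linear": [16,28,8],"delta_rot": [0,0,0.71]},
    {"grip": 0,"linear": [18.5,32.5,8],"delta_rot": [0,0,0.85]},
    {"grip": 0,"linear": [20.5,37,8],"delta_rot": [0,0,0.99]},
    {"grip": 0,"linear": [23,41.5,8],"delta_rot": [0,0,1.13]},
    {"grip": 0,"linear": [25,46,8],"delta_rot": [0,0,1.27]},
    {"grip": 0,"linear": [27,50,8],"delta_rot": [0,0,1.4]}
  ]
}}

```text
time: 2.3
ee_pos: [0.3925, -0.0966, 0.3107]
tcp_rot: [179.9, 0.0, 97.3]
wrist_force: [1.4, -0.4, 0.7]
opening: 0.0855
grasp_force: 0.0
```

Call:
{"op": "play_rows", "data": {
  "targets": [
    {"grip": 0,"linear": [2.1,5,0]},
    {"grip": 0,"linear": [4.2,10,0]},
    {"grip": 0,"linear": [6.3,15,0]},
    {"grip": 0,"linear": [8.4,20,0]},
    {"grip": 0,"linear": [10.5,25,0]},
    {"grip": 0,"linear": [12.5,29,0]},
    {"grip": 0,"linear": [13.5,31,0]},
    {"grip": 0,"linear": [13.5,31,0]},
    {"grip": 0,"linear": [13.5,31,0]}
  ]
}}

```text
validation failed for argument at $.ta...
```

```bash
python3 - <<'E'
from h import *
o=bot.get_obs(); print(o["ee_pos"],o["tcp_rot"],o["q"])
p=bot.camera("wrist"); save(p,"w1"); w=cloud(p)
P=w.reshape(-1,3); P=P[~np.isnan(P[:,0])]
m=(P[:,2]>.118)&(P[:,2]<.16); L=P[m]; print(len(L),L.min(0),L.max(0))
r=bot.pinpoint(p,"case_loop"); print([(a["conf"],a["pixel"],w[int(a["pixel"][1]),int(a["pixel"][0])]) for a in r])
d=cv2.fitLine(L[:,:2].astype(np.float32),cv2.DIST_HUBER,0,.01,.01).ravel(); print(d,np.degrees(np.arctan2(d[1],d[0])))
u=L[:,:2]@d[:2]; print("mid",L[:,:2].mean(0), d[2:]+d[:2]*((u.min()+u.max())/2-d[2:]@d[:2]), u.max()-u.min(), np.percentile(L[:,2],98))
E
```

```text
[ 0.39246695 -0.09664219  0.31066868] [1.79940458e+02 2.89874705e-02 9.72528105e+01] [-1.38294914e+01 -1.21003397e+01  2.90629339e+00  1.04940649e+02
 -5.62931426e-03  6.89176798e+01]Traceback (most recent call last):
  File "<stdin>", line 5, in <module>
    return umr_minimum(a, axis, None, out, keepdims, initial, where)
ValueError: zero-size array to reduction operation minimum which has no identity
```

View pics/w1.png

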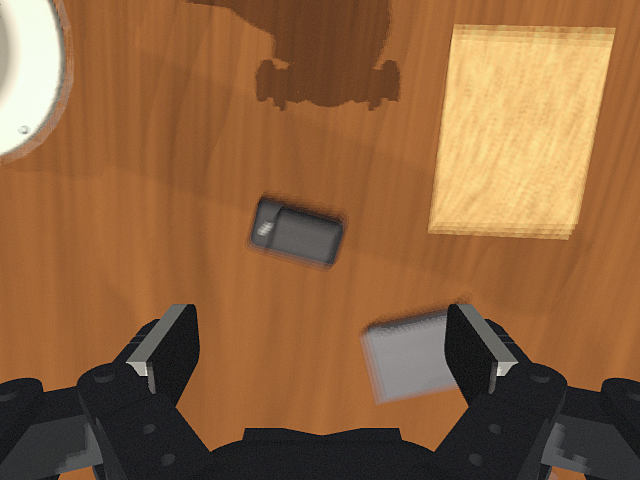

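The arm is still over the mouse at (297,230), because that call was refused for a missing field. I'll resend it with every field.

Call:
{"op": "play_rows", "data": {
  "targets": [
    {"grip": 0,"linear": [2.1,5,0],"delta_rot": [0,0,0]},
    {"grip": 0,"linear": [4.2,10,0],"delta_rot": [0,0,0]},
    {"grip": 0,"linear": [6.3,15,0],"delta_rot": [0,0,0]},
    {"grip": 0,"linear": [8.4,20,0],"delta_rot": [0,0,0]},
    {"grip": 0,"linear": [10.5,25,0],"delta_rot": [0,0,0]},
    {"grip": 0,"linear": [12.5,29,0],"delta_rot": [0,0,0]},
    {"grip": 0,"linear": [13.5,29,0],"delta_rot": [0,0,0]},
    {"grip": 0,"linear": [13.5,29,0],"delta_rot": [0,0,0]},
    {"grip": 0,"linear": [13.5,29,0],"delta_rot": [0,0,0]}
  ]
}}

```text
time: 3.25
ee_pos: [0.527, 0.1915, 0.3098]
tcp_rot: [-179.9, 0.0, 97.0]
wrist_force: [0.0, 0.4, -0.2]
opening: 0.0854
grasp_force: 0.0
```

```bash
cat > loop.py <<'E'
from h import *
o=bot.get_obs(); print(o["ee_pos"],o["tcp_rot"],o["q"],o["time"])
p=bot.camera("wrist"); save(p,"w2"); w=cloud(p)
P=w.reshape(-1,3); P=P[~np.isnan(P[:,0])]
m=(P[:,2]>.122)&(P[:,2]<.16)&(abs(P[:,0]-.537)<.04)&(abs(P[:,1]-.24)<.05); L=P[m]; print(len(L),L.min(0),L.max(0))
r=bot.pinpoint(p,"case_loop"); print([(a["conf"],a["pixel"],w[int(a["pixel"][1]),int(a["pixel"][0])]) for a in r])
d=cv2.fitLine(L[:,:2].astype(np.float32),cv2.DIST_HUBER,0,.01,.01).ravel(); print(d,np.degrees(np.arctan2(d[1],d[0])))
u=L[:,:2]@d[:2]; print("mid",L[:,:2].mean(0), d[2:]+d[:2]*((u.min()+u.max())/2-d[2:]@d[:2]), u.max()-u.min(), np.percentile(L[:,2],98))
E
python3 loop.py
```

```text
[0.52698274 0.19145759 0.30980723] [-1.79937419e+02  2.16058756e-02  9.69604733e+01] [ 1.99700796e+01  9.29198946e+00  2.37539034e+01  1.04527753e+02
 -6.96336353e-03  1.03009622e+02] 3.25
847 [0.52731113 0.21617782 0.12418801] [0.54438918 0.27431069 0.14790289]
[(0.9, [340.7, 143.9], array([0.53389093, 0.24421615, 0.1460305 ]))]
[ 0.17983797 -0.9836962   0.5361714   0.2418076 ] -79.63967
mid [0.53536294 0.24655279] [0.5355399  0.24526172] 0.058784117914850706 0.14725573997263666
```

View pics/w2.png

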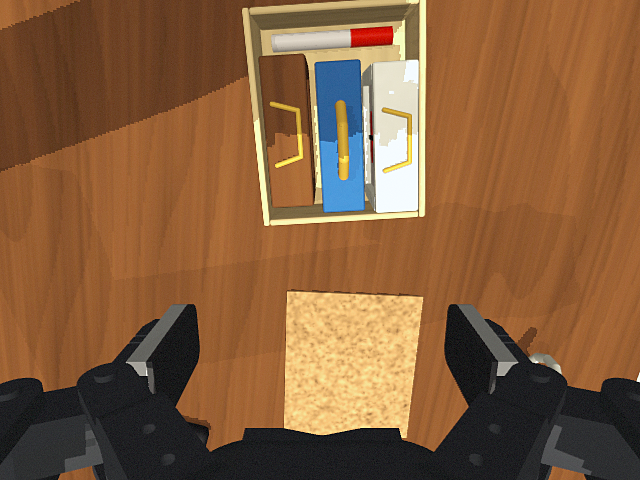

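The loop is seen from above at pixels (342,140), centred between the other two cases. I'll descend in two stages and grip it.

Call:
{"op": "play_rows", "data": {
  "targets": [
    {"grip": 0,"linear": [0.9,5.4,-2],"delta_rot": [0,0,0.06]},
    {"grip": 0,"linear": [0.9,5.4,-6],"delta_rot": [0,0,0.06]},
    {"grip": 0,"linear": [0.9,5.4,-10],"delta_rot": [0,0,0.06]},
    {"grip": 0,"linear": [0.9,5.4,-13],"delta_rot": [0,0,0.06]},
    {"grip": 0,"linear": [0.9,5.4,-15.5],"delta_rot": [0,0,0.06]},
    {"grip": 0,"linear": [0.9,5.4,-17.5],"delta_rot": [0,0,0.06]},
    {"grip": 0,"linear": [0.9,5.4,-18.8],"delta_rot": [0,0,0.06]},
    {"grip": 0,"linear": [0.9,5.4,-18.8],"delta_rot": [0,0,0.06]},
    {"grip": 0,"linear": [0.9,5.4,-18.8],"delta_rot": [0,0,0.06]}
  ]
}}

```text
time: 4.25
ee_pos: [0.5362, 0.2451, 0.1235]
tcp_rot: [179.9, -0.0, 100.3]
wrist_force: [0.2, -0.2, 0.2]
opening: 0.0857
grasp_force: 0.0
```

Call:
{"op": "play_rows", "data": {
  "force": 70,
  "targets": [
    {"grip": 255,"linear": [0,0,0],"delta_rot": [0,0,0]},
    {"grip": 255,"linear": [0,0,0],"delta_rot": [0,0,0]},
    {"grip": 255,"linear": [0,0,0],"delta_rot": [0,0,0]},
    {"grip": 255,"linear": [0,0,0],"delta_rot": [0,0,0]},
    {"grip": 255,"linear": [0,0,0],"delta_rot": [0,0,0]},
    {"grip": 255,"linear": [0,0,0],"delta_rot": [0,0,0]},
    {"grip": 255,"linear": [0,0,0],"delta_rot": [0,0,0]},
    {"grip": 255,"linear": [0,0,0],"delta_rot": [0,0,0]}
  ]
}}

```text
time: 5.05
ee_pos: [0.5361, 0.2454, 0.1225]
tcp_rot: [180.0, -0.0, 100.4]
wrist_force: [0.4, -0.2, 2.3]
opening: 0.0058
grasp_force: 68.0
```

Call:
{"op": "play_rows", "data": {
  "targets": [
    {"grip": 255,"linear": [0,0,0.5],"delta_rot": [0,0,0]},
    {"grip": 255,"linear": [0,0,1.5],"delta_rot": [0,0,0]},
    {"grip": 255,"linear": [0,0,3],"delta_rot": [0,0,0]},
    {"grip": 255,"linear": [0,0,4.5],"delta_rot": [0,0,0]},
    {"grip": 255,"linear": [0,0,6],"delta_rot": [0,0,0]},
    {"grip": 255,"linear": [0,0,8],"delta_rot": [0,0,0]},
    {"grip": 255,"linear": [0,0,10],"delta_rot": [0,0,0]},
    {"grip": 255,"linear": [0,0,12],"delta_rot": [0,0,0]},
    {"grip": 255,"linear": [0,0,13.5],"delta_rot": [0,0,0]},
    {"grip": 255,"linear": [0,0,13.5],"delta_rot": [0,0,0]}
  ]
}}

```text
time: 6.05
ee_pos: [0.5366, 0.2457, 0.2606]
tcp_rot: [179.8, -0.1, 100.4]
wrist_force: [0.1, 0.5, -2.7]
opening: 0.0057
grasp_force: 68.1
```

```bash
python3 - <<'E'
from h import *
o=bot.get_obs(); print(o["ee_pos"],o["grasp_force"],o["opening"],o["wrist_force"])
a=bot.camera("scene");b=bot.camera("side")
cv2.imwrite("pics/l.png",np.hstack([cv2.resize(a["color"][80:330,300:550],(400,400)),cv2.resize(b["color"][80:280,180:380],(400,400))])[...,::-1])
E
```

```text
[0.53664482 0.2456585  0.26063477] 68.08229617774487 0.005704468499084275 [ 0.05494459  0.52938475 -2.72435088]
```

View pics/l.png

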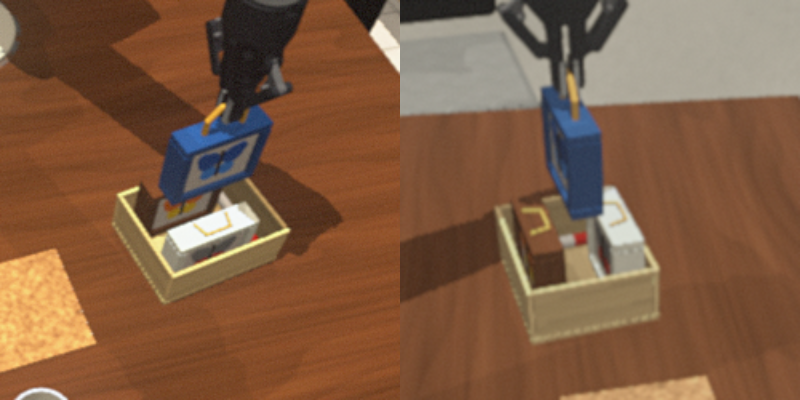

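The blue case hangs from the fingers, clear of the crate, and the other two still stand. On to the mat.

Call:
{"op": "play_rows", "data": {
  "targets": [
    {"grip": 255,"linear": [0.5,-1.5,0],"delta_rot": [0,0,0.02]},
    {"grip": 255,"linear": [1,-4.5,0],"delta_rot": [0,0,0.04]},
    {"grip": 255,"linear": [1.5,-8.5,0],"delta_rot": [0,0,0.06]},
    {"grip": 255,"linear": [2.2,-12.5,0],"delta_rot": [0,0,0.08]},
    {"grip": 255,"linear": [3,-16.5,0],"delta_rot": [0,0,0.1]},
    {"grip": 255,"linear": [3.7,-20.5,-1],"delta_rot": [0,0,0.13]},
    {"grip": 255,"linear": [4.3,-24,-3],"delta_rot": [0,0,0.15]},
    {"grip": 255,"linear": [4.7,-26.5,-5],"delta_rot": [0,0,0.17]},
    {"grip": 255,"linear": [4.8,-27.5,-7],"delta_rot": [0,0,0.175]},
    {"grip": 255,"linear": [4.8,-27.5,-9],"delta_rot": [0,0,0.175]}
  ]
}}

```text
time: 7.15
ee_pos: [0.5835, -0.0314, 0.1652]
tcp_rot: [-179.9, -0.0, 110.3]
wrist_force: [0.3, -0.1, -2.4]
opening: 0.0059
grasp_force: 68.1
```

Call:
{"op": "play_rows", "data": {
  "targets": [
    {"grip": 255,"linear": [0,0,-1.5],"delta_rot": [0,0,0]},
    {"grip": 255,"linear": [0,0,-2.5],"delta_rot": [0,0,0]},
    {"grip": 255,"linear": [0,0,-3.5],"delta_rot": [0,0,0]},
    {"grip": 255,"linear": [0,0,-4],"delta_rot": [0,0,0]},
    {"grip": 255,"linear": [0,0,-4.4],"delta_rot": [0,0,0]},
    {"grip": 255,"linear": [0,0,-4.7],"delta_rot": [0,0,0]},
    {"grip": 255,"linear": [0,0,-4.7],"delta_rot": [0,0,0]},
    {"grip": 255,"linear": [0,0,-4.7],"delta_rot": [0,0,0]}
  ]
}}

```text
time: 7.95
ee_pos: [0.5842, -0.0296, 0.1207]
tcp_rot: [180.0, 0.0, 110.4]
wrist_force: [0.9, -0.0, -1.8]
opening: 0.0054
grasp_force: 68.3
```

Call:
{"op": "play_rows", "data": {
  "targets": [
    {"grip": 255,"linear": [0,0,-0.1],"delta_rot": [0,0,0]},
    {"grip": 255,"linear": [0,0,-0.2],"delta_rot": [0,0,0]},
    {"grip": 255,"linear": [0,0,-0.2],"delta_rot": [0,0,0]},
    {"grip": 255,"linear": [0,0,-0.2],"delta_rot": [0,0,0]}
  ]
}}

```text
time: 8.35
ee_pos: [0.5848, -0.0295, 0.1205]
tcp_rot: [179.8, 0.1, 110.4]
wrist_force: [-1.9, 0.2, 9.8]
opening: 0.0058
grasp_force: 69.5
```

Firm contact with the mat. Next I'll release and rise.

Call:
{"op": "play_rows", "data": {
  "targets": [
    {"grip": 180,"linear": [0,0,0.1],"delta_rot": [0,0,0]},
    {"grip": 100,"linear": [0,0,0.1],"delta_rot": [0,0,0]},
    {"grip": 0,"linear": [0,0,0.1],"delta_rot": [0,0,0]},
    {"grip": 0,"linear": [0,0,0.1],"delta_rot": [0,0,0]},
    {"grip": 0,"linear": [0,0,0.1],"delta_rot": [0,0,0]},
    {"grip": 0,"linear": [0,0,1],"delta_rot": [0,0,0]},
    {"grip": 0,"linear": [0,0,4],"delta_rot": [0,0,0]},
    {"grip": 0,"linear": [0,0,8],"delta_rot": [0,0,0]},
    {"grip": 0,"linear": [0,0,12],"delta_rot": [0,0,0]},
    {"grip": 0,"linear": [0,0,12],"delta_rot": [0,0,0]}
  ]
}}

```text
time: 9.35
ee_pos: [0.5854, -0.0297, 0.2451]
tcp_rot: [179.5, 0.2, 110.4]
wrist_force: [0.5, -0.8, -0.2]
opening: 0.0854
grasp_force: 0.0
```

```bash
python3 - <<'E'
from h import *
o=bot.get_obs(); print(o["time"],o["ee_pos"],o["q"])
for n in("scene","side"):
    p=bot.camera(n); w=cloud(p); P=w.reshape(-1,3); P=P[~np.isnan(P[:,0])]
    m=(abs(P[:,0]-.585)<.06)&(abs(P[:,1]+.03)<.09)
    T=P[m&(abs(P[:,2]-.104)<.006)]; r=cv2.minAreaRect((T[:,:2]*1000).astype(np.float32)); print(n,"top",len(T),r,np.median(T[:,2]))
    L=P[m&(P[:,2]>.118)&(P[:,2]<.16)]; d=cv2.fitLine(L[:,:2].astype(np.float32),cv2.DIST_HUBER,0,.01,.01).ravel()
    print("loop",len(L),d,np.degrees(np.arctan2(d[1],d[0])),L.min(0),L.max(0))
    if n=="scene": a=p["color"][150:350,220:420]
    else: b=p["color"][210:390,220:400]
cv2.imwrite("pics/m.png",np.hstack([cv2.resize(a,(400,400)),cv2.resize(b,(400,400))])[...,::-1])
E
```

```text
9.35 [ 0.58543228 -0.02970623  0.24506188] [-2.90439606e+00  9.89251185e+00  1.70535824e+01  9.66593522e+01
 -8.98827305e-04  6.66995547e+01]
scene top 893 ((584.127685546875, -28.957565307617188), (38.12334442138672, 121.0304183959961), 19.757219314575195) 0.1036423044696867
loop 141 [ 0.33497635 -0.9422265   0.5863026  -0.02944641] -70.428894 [ 0.57523651 -0.05665247  0.118236  ] [ 0.59777794 -0.00193868  0.14558799]
side top 870 ((581.59228515625, -30.663501739501953), (36.26372528076172, 122.4402847290039), 20.537649154663086) 0.10489583583499434
loop 154 [ 0.36851266 -0.9296227   0.5802886  -0.03075814] -68.376076 [ 0.56977142 -0.05906569  0.11812559] [ 0.59417003 -0.00527604  0.14624095]
```

View pics/m.png

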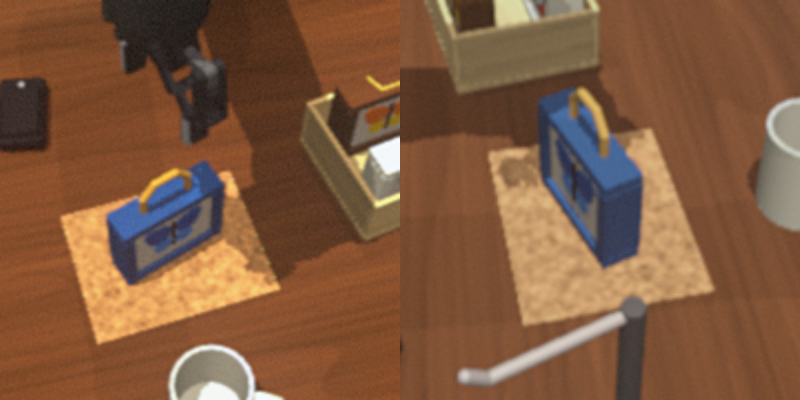

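The case stands upright on the mat, released, with its yaw matching the stand's. Next I'll tilt the tool 45° outward so it can take the frame's upper corner.

Call:
{"op": "play_rows", "data": {
  "targets": [
    {"grip": 0,"linear": [-0.7,2,0.5],"delta_rot": [-0.12,-0.045,0]},
    {"grip": 0,"linear": [-1.4,4,0.5],"delta_rot": [-0.24,-0.09,0]},
    {"grip": 0,"linear": [-2.1,6,0.5],"delta_rot": [-0.36,-0.134,0]},
    {"grip": 0,"linear": [-2.8,8,0.5],"delta_rot": [-0.48,-0.179,0]},
    {"grip": 0,"linear": [-3.4,10.2,0],"delta_rot": [-0.6,-0.224,0]},
    {"grip": 0,"linear": [-4,10.2,0],"delta_rot": [-0.736,-0.274,0]},
    {"grip": 0,"linear": [-4,10.2,-2],"delta_rot": [-0.736,-0.274,0]},
    {"grip": 0,"linear": [-4,10.2,-4],"delta_rot": [-0.736,-0.274,0]},
    {"grip": 0,"linear": [-4,10.2,-4],"delta_rot": [-0.736,-0.274,0]},
    {"grip": 0,"linear": [-4,10.2,-4],"delta_rot": [-0.736,-0.274,0]}
  ]
}}

```text
time: 10.45
ee_pos: [0.5436, 0.0721, 0.1979]
tcp_rot: [-179.9, 45.0, 110.5]
wrist_force: [-0.6, -0.3, 0.2]
opening: 0.0856
grasp_force: 0.0
```

```bash
cat > st.py <<'E'
from h import *
from scipy.spatial.transform import Rotation as R
o=bot.get_obs(); M=R.from_euler("xyz",o["tcp_rot"],degrees=True).as_matrix()
print(o["time"],o["ee_pos"].round(4),o["tcp_rot"].round(1),"q",o["q"].round(1),"z",M[:,2].round(3),"y",M[:,1].round(3),o["opening"],o["grasp_force"],o["wrist_force"].round(1))
E
python3 st.py
```

```text
10.45 [0.5436 0.0721 0.1979] [-179.9   45.   110.5] q [ 28.9   5.9  -2.   90.5 -44.4 101.9] z [ 0.246 -0.663 -0.707] y [ 0.937  0.349 -0.001] 0.08563833476629701 0.0 [-0.6 -0.3  0.2]
```

Call:
{"op": "play_rows", "data": {
  "targets": [
    {"grip": 0,"linear": [0.2,0,-2.5],"delta_rot": [0,0,0]},
    {"grip": 0,"linear": [0.2,0,-4.2],"delta_rot": [0,0,0]},
    {"grip": 0,"linear": [0.8,-1.6,-5.9],"delta_rot": [0,0,0]},
    {"grip": 0,"linear": [1.4,-3.2,-7.6],"delta_rot": [0,0,0]},
    {"grip": 0,"linear": [2,-4.8,-9.3],"delta_rot": [0,0,0]},
    {"grip": 0,"linear": [2.6,-6.4,-11],"delta_rot": [0,0,0]},
    {"grip": 0,"linear": [3.2,-7.9,-12.7],"delta_rot": [0,0,0]},
    {"grip": 0,"linear": [3.2,-7.9,-12.7],"delta_rot": [0,0,0]},
    {"grip": 0,"linear": [3.2,-7.9,-12.7],"delta_rot": [0,0,0]}
  ]
}}

```text
time: 11.35
ee_pos: [0.5762, -0.0069, 0.0724]
tcp_rot: [179.9, 45.0, 110.3]
wrist_force: [0.2, 0.3, 0.0]
opening: 0.0858
grasp_force: 0.0
```

```bash
python3 st.py; python3 - <<'E'
from h import *
a=bot.camera("scene")["color"][150:350,220:420];b=bot.camera("side")["color"][180:380,220:420]
cv2.imwrite("pics/g.png",np.hstack([cv2.resize(a,(400,400)),cv2.resize(b,(400,400))])[...,::-1])
E
```

```text
11.35 [ 0.5762 -0.0069  0.0724] [179.9  45.  110.3] q [ 19.8   5.6 -16.2  67.5 -45.   89.2] z [ 0.246 -0.663 -0.707] y [0.938 0.347 0.001] 0.08577984842734196 0.0 [0.2 0.3 0. ]
```

View pics/g.png

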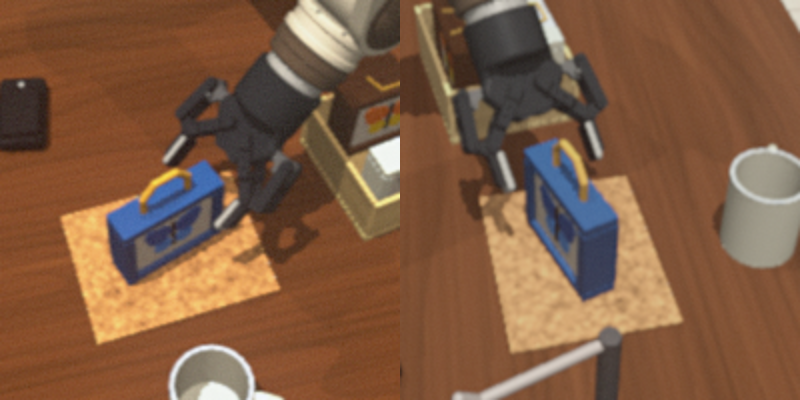

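The fingers straddle the case's +y upper corner and the loop is free. Next I'll close on the frame.

Call:
{"op": "play_rows", "data": {
  "force": 90,
  "targets": [
    {"grip": 255,"linear": [0,0,0],"delta_rot": [0,0,0]},
    {"grip": 255,"linear": [0,0,0],"delta_rot": [0,0,0]},
    {"grip": 255,"linear": [0,0,0],"delta_rot": [0,0,0]},
    {"grip": 255,"linear": [0,0,0],"delta_rot": [0,0,0]},
    {"grip": 255,"linear": [0,0,0],"delta_rot": [0,0,0]},
    {"grip": 255,"linear": [0,0,0],"delta_rot": [0,0,0]},
    {"grip": 255,"linear": [0,0,0],"delta_rot": [0,0,0]}
  ]
}}

```text
time: 12.15
ee_pos: [0.5762, -0.0064, 0.0716]
tcp_rot: [179.9, 45.0, 110.4]
wrist_force: [-0.9, 2.8, 4.6]
opening: 0.0349
grasp_force: 89.4
```

Call:
{"op": "play_rows", "data": {
  "targets": [
    {"grip": 255,"linear": [0,0,0.3],"delta_rot": [0,0,0]},
    {"grip": 255,"linear": [0,0,1],"delta_rot": [0,0,0]},
    {"grip": 255,"linear": [0,0,2],"delta_rot": [0,0,0]},
    {"grip": 255,"linear": [0,0,4],"delta_rot": [0,0,0]},
    {"grip": 255,"linear": [0,0,6],"delta_rot": [0,0,0]},
    {"grip": 255,"linear": [0,0,8],"delta_rot": [0,0,0]},
    {"grip": 255,"linear": [0,0,10],"delta_rot": [0,0,0]},
    {"grip": 255,"linear": [0,0,12],"delta_rot": [0,0,0]},
    {"grip": 255,"linear": [0,0,12],"delta_rot": [0,0,0]}
  ]
}}

```text
time: 13.05
ee_pos: [0.577, -0.0065, 0.1947]
tcp_rot: [179.6, 45.0, 110.1]
wrist_force: [0.4, 0.1, -2.3]
opening: 0.0351
grasp_force: 89.9
```

```bash
python3 st.py; cat > held.py <<'E'
from h import *
import sys
cx,cy,zt=map(float,sys.argv[1:4])  # expected loop x,y and case top z
a=np.radians(20.4); E=np.array([[np.cos(a),np.sin(a)],[-np.sin(a),np.cos(a)]])
for n in("scene","side"):
    p=bot.camera(n); w=cloud(p); c=p["color"].astype(int)
    r,g,b=c[...,0],c[...,1],c[...,2]
    near=(np.hypot(w[...,0]-cx,w[...,1]-cy)<.08)&(w[...,2]>zt-.12)
    def fr(m):
        P=w[m]; return np.c_[(P[:,:2]-[cx,cy])@E.T,P[:,2]]
    L=fr(near&(r>140)&(g>90)&(b<90)&(w[...,2]>zt+.008)); B=fr(near&(b>r+40))
    print(n,"loop",len(L),np.percentile(L,[3,50,97],axis=0).round(4).tolist())
    T=B[B[:,2]>zt-.01]; k=np.polyfit(T[:,1],T[:,2],1) if len(T)>20 else None
    print(" blue",len(B),np.percentile(B,[1,50,99],axis=0).round(4).tolist(),"top slope deg",np.degrees(np.arctan(k[0])) if k is not None else 0)
    t=bot.pinpoint(p,"case_loop"); print(" pin",[(x["conf"],np.round(x["pixel"]),w[int(x["pixel"][1]),int(x["pixel"][0])].round(3)) for x in t[:2]])
    q=c[max(0,int(sys.argv[4]) if n=="scene" else int(sys.argv[6])):][:220]; o=int(sys.argv[5]) if n=="scene" else int(sys.argv[7])
    im=cv2.resize(q[:,o:o+220].astype(np.uint8),(400,400)); A=im if n=="scene" else np.hstack([A,im])
cv2.imwrite("pics/"+sys.argv[8],A[...,::-1])
E
python3 held.py .584 -.03 .224 120 210 120 220 h1.png
```

```text
13.05 [ 0.577  -0.0065  0.1947] [179.6  45.  110.1] q [ 19.8   2.3  -6.   80.8 -45.   89.2] z [ 0.25  -0.662 -0.707] y [0.937 0.348 0.005] 0.035079818165491945 89.88769948482513 [ 0.4  0.1 -2.3]
scene loop 126 [[-0.0008, -0.0273, 0.2488], [0.0036, -0.0076, 0.264], [0.0063, 0.024, 0.2678]]
 blue 1089 [[-0.0153, -0.0594, 0.1395], [0.006, -0.0027, 0.2266], [0.0198, 0.0579, 0.2293]] top slope deg 0.40533846239501403
 pin [(0.93, array([300., 202.]), array([ 0.591, -0.035,  0.265])), (0.26, array([302., 275.]), array([ 0.588, -0.033,  0.005]))]
side loop 48 [[-0.0045, -0.0305, 0.2343], [-0.003, -0.0211, 0.2521], [0.0032, 0.0122, 0.2642]]
 blue 1228 [[-0.0196, -0.0607, 0.1334], [-0.01, -0.0156, 0.2237], [0.0152, 0.054, 0.226]] top slope deg 1.2359120077890755
 pin [(0.92, array([305., 198.]), array([ 0.583, -0.029,  0.264]))]
```

View pics/h1.png

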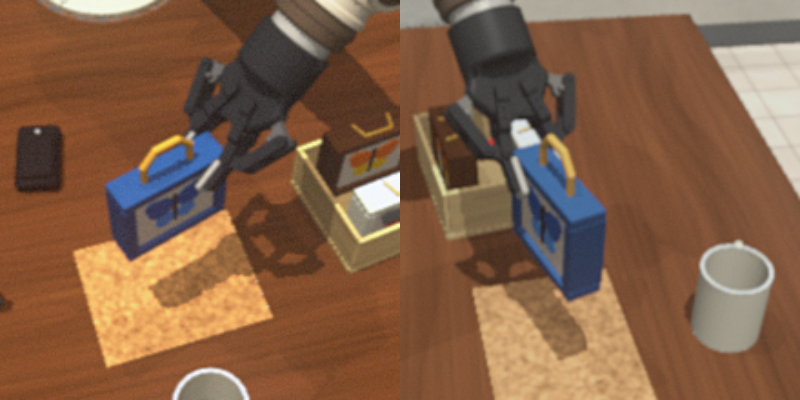

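The case is held level, with the loop clear at about (300,202). I'll go round in front of the hook tip.

Call:
{"op": "play_rows", "data": {
  "targets": [
    {"grip": 255,"linear": [-1,-1,0],"delta_rot": [0,0,0]},
    {"grip": 255,"linear": [-3.2,-3,0],"delta_rot": [0,0,0]},
    {"grip": 255,"linear": [-6,-5.6,0],"delta_rot": [0,0,0]},
    {"grip": 255,"linear": [-9,-8.4,0],"delta_rot": [0,0,0]},
    {"grip": 255,"linear": [-12,-11.2,0],"delta_rot": [0,0,0]},
    {"grip": 255,"linear": [-15,-14,0],"delta_rot": [0,0,0]},
    {"grip": 255,"linear": [-17.5,-16.3,0],"delta_rot": [0,0,0]},
    {"grip": 255,"linear": [-18.7,-17.5,0],"delta_rot": [0,0,0]},
    {"grip": 255,"linear": [-18.7,-17.5,0],"delta_rot": [0,0,0]}
  ]
}}

```text
time: 14.15
ee_pos: [0.3871, -0.1828, 0.1905]
tcp_rot: [180.0, 45.0, 110.3]
wrist_force: [0.6, -0.4, -2.6]
opening: 0.0353
grasp_force: 91.0
```

Call:
{"op": "play_rows", "data": {
  "targets": [
    {"grip": 255,"linear": [0.5,-1.5,-0.5],"delta_rot": [0,0,0]},
    {"grip": 255,"linear": [1.2,-3.5,-1],"delta_rot": [0,0,0]},
    {"grip": 255,"linear": [2,-5.5,-1.6],"delta_rot": [0,0,0]},
    {"grip": 255,"linear": [2.8,-7.5,-2.4],"delta_rot": [0,0,0]},
    {"grip": 255,"linear": [3.6,-9.7,-3],"delta_rot": [0,0,0]},
    {"grip": 255,"linear": [4.2,-11.3,-3.5],"delta_rot": [0,0,0]},
    {"grip": 255,"linear": [4.5,-12.2,-3.7],"delta_rot": [0,0,0]},
    {"grip": 255,"linear": [4.5,-12.2,-3.7],"delta_rot": [0,0,0]},
    {"grip": 255,"linear": [4.5,-12.2,-3.7],"delta_rot": [0,0,0]}
  ]
}}

```text
time: 15.05
ee_pos: [0.4339, -0.3031, 0.1538]
tcp_rot: [-180.0, 44.9, 110.4]
wrist_force: [0.1, 0.8, -2.4]
opening: 0.0348
grasp_force: 90.9
```

```bash
python3 st.py; python3 held.py .443 -.327 .189 100 60 260 150 h2.png; python3 - <<'E'
from h import *
E

```

```text
15.05 [ 0.4339 -0.3031  0.1538] [-180.    44.9  110.4] q [-17.5 -30.3 -39.2  49.7 -33.9  42.3] z [ 0.246 -0.662 -0.708] y [ 0.937  0.349 -0.001] 0.03482388360608743 90.93228757381439 [ 0.1  0.8 -2.4]
scene loop 120 [[-0.0018, -0.0256, 0.2081], [0.0023, 0.0005, 0.2222], [0.005, 0.0278, 0.2268]]
 blue 1125 [[-0.0171, -0.0572, 0.0958], [0.0079, -0.0063, 0.185], [0.0185, 0.0575, 0.1886]] top slope deg 0.37105856947312255
 pin []
side loop 120 [[-0.0045, -0.0293, 0.2073], [-0.0019, -0.0159, 0.2209], [0.0023, 0.0189, 0.2277]]
 blue 3564 [[-0.0195, -0.0598, 0.0983], [-0.0048, -0.0299, 0.1869], [0.016, 0.0576, 0.1895]] top slope deg 0.7335536305886214
 pin [(0.66, array([214., 384.]), array([ 0.44 , -0.326,  0.227]))]
```

View pics/h2.png

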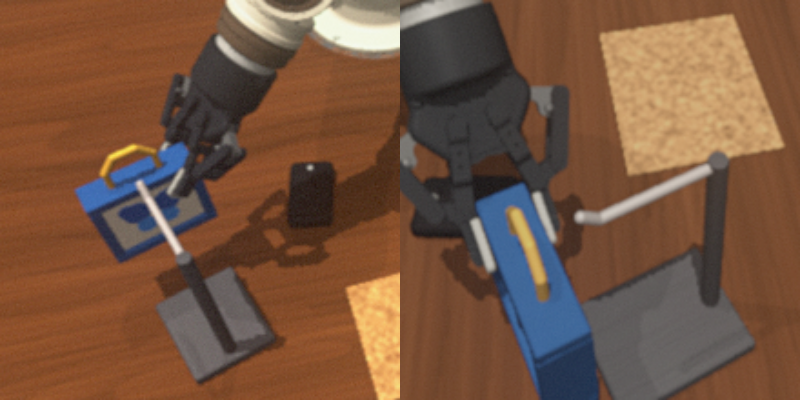

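The case is just before the tip, and the loop faces the hook tip at right-crop (585,217). I'll raise it 4 mm and thread it on.

Call:
{"op": "play_rows", "data": {
  "targets": [
    {"grip": 255,"linear": [0,0,0.4],"delta_rot": [0,0,0]},
    {"grip": 255,"linear": [0,0,0.4],"delta_rot": [0,0,0]},
    {"grip": 255,"linear": [0.9,0.35,0.4],"delta_rot": [0,0,0]},
    {"grip": 255,"linear": [1.9,0.7,0.4],"delta_rot": [0,0,0]},
    {"grip": 255,"linear": [2.8,1.05,0.4],"delta_rot": [0,0,0]},
    {"grip": 255,"linear": [3.7,1.4,0.4],"delta_rot": [0,0,0]},
    {"grip": 255,"linear": [4.2,1.6,0.4],"delta_rot": [0,0,0]},
    {"grip": 255,"linear": [4.2,1.6,0.4],"delta_rot": [0,0,0]}
  ]
}}

```text
time: 16.05
ee_pos: [0.4768, -0.2872, 0.1579]
tcp_rot: [-180.0, 45.0, 110.5]
wrist_force: [0.4, -0.1, -2.5]
opening: 0.0348
grasp_force: 91.0
```

Call:
{"op": "play_rows", "data": {
  "targets": [
    {"grip": 255,"linear": [0.9,0.35,0],"delta_rot": [0,0,0]},
    {"grip": 255,"linear": [1.9,0.7,0],"delta_rot": [0,0,0]},
    {"grip": 255,"linear": [2.8,1.05,0],"delta_rot": [0,0,0]},
    {"grip": 255,"linear": [3.7,1.35,0],"delta_rot": [0,0,0]},
    {"grip": 255,"linear": [4.2,1.5,0],"delta_rot": [0,0,0]},
    {"grip": 255,"linear": [4.2,1.5,0],"delta_rot": [0,0,0]},
    {"grip": 255,"linear": [4.2,1.5,0],"delta_rot": [0,0,0]}
  ]
}}

```text
time: 16.75
ee_pos: [0.5179, -0.2726, 0.158]
tcp_rot: [-180.0, 45.0, 110.4]
wrist_force: [0.5, -0.9, -2.6]
opening: 0.035
grasp_force: 91.0
```

```bash
python3 st.py; python3 held.py .5275 -.296 .19 110 60 260 180 h3.png
```

```text
16.75 [ 0.5179 -0.2726  0.158 ] [-180.    45.   110.4] q [-10.6 -17.4 -29.4  50.7 -37.3  49.6] z [ 0.246 -0.663 -0.707] y [ 0.937  0.349 -0.   ] 0.034964484803360514 90.98753660917282 [ 0.5 -0.9 -2.6]
scene loop 133 [[-0.0029, -0.0258, 0.2121], [0.0018, -0.0003, 0.2263], [0.0043, 0.027, 0.2312]]
 blue 1188 [[-0.018, -0.057, 0.1], [0.0073, -0.0092, 0.1894], [0.0182, 0.0579, 0.1927]] top slope deg 0.3074050274895927
 pin [(0.58, array([144., 216.]), array([ 0.529, -0.298,  0.227]))]
side loop 84 [[-0.006, -0.0299, 0.1992], [-0.005, -0.0185, 0.2202], [0.0223, 0.0434, 0.2302]]
 blue 3149 [[-0.021, -0.0601, 0.0974], [-0.009, -0.0344, 0.19], [0.0145, 0.0561, 0.1931]] top slope deg 1.0160441106118188
 pin [(0.89, array([287., 352.]), array([ 0.524, -0.297,  0.23 ]))]
```

View pics/h3.png

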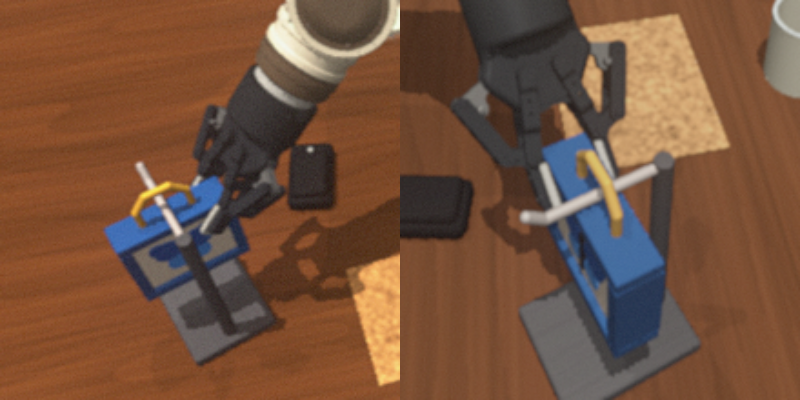

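The hook runs through the loop, and the loop bar is over the hook at right-crop (600,185). Lowering.

Call:
{"op": "play_rows", "data": {
  "targets": [
    {"grip": 255,"linear": [0,0,-0.5],"delta_rot": [0,0,0]},
    {"grip": 255,"linear": [0,0,-1],"delta_rot": [0,0,0]},
    {"grip": 255,"linear": [0,0,-1.4],"delta_rot": [0,0,0]},
    {"grip": 255,"linear": [0,0,-1.6],"delta_rot": [0,0,0]},
    {"grip": 255,"linear": [0,0,-1.7],"delta_rot": [0,0,0]},
    {"grip": 255,"linear": [0,0,-1.7],"delta_rot": [0,0,0]},
    {"grip": 255,"linear": [0,0,-1.7],"delta_rot": [0,0,0]}
  ]
}}

```text
time: 17.65
ee_pos: [0.5181, -0.2726, 0.1415]
tcp_rot: [180.0, 45.0, 110.4]
wrist_force: [0.4, -0.0, -2.6]
opening: 0.0349
grasp_force: 91.0
```

Call:
{"op": "play_rows", "data": {
  "targets": [
    {"grip": 255,"linear": [0,0,-0.1],"delta_rot": [0,0,0]},
    {"grip": 255,"linear": [0,0,-0.2],"delta_rot": [0,0,0]},
    {"grip": 255,"linear": [0,0,-0.2],"delta_rot": [0,0,0]},
    {"grip": 255,"linear": [0,0,-0.2],"delta_rot": [0,0,0]}
  ]
}}

```text
time: 18.05
ee_pos: [0.5181, -0.2727, 0.1395]
tcp_rot: [180.0, 45.0, 110.4]
wrist_force: [1.2, -0.9, -2.3]
opening: 0.0351
grasp_force: 91.0
```

Call:
{"op": "play_rows", "data": {
  "targets": [
    {"grip": 255,"linear": [0,0,-0.1],"delta_rot": [0,0,0]},
    {"grip": 255,"linear": [0,0,-0.15],"delta_rot": [0,0,0]},
    {"grip": 255,"linear": [0,0,-0.15],"delta_rot": [0,0,0]},
    {"grip": 255,"linear": [0,0,-0.15],"delta_rot": [0,0,0]}
  ]
}}

```text
time: 18.45
ee_pos: [0.5184, -0.2729, 0.1387]
tcp_rot: [179.9, 45.1, 110.3]
wrist_force: [-0.0, -1.2, 3.9]
opening: 0.035
grasp_force: 91.2
```

The load has transferred to the hook. Next I'll open part way and check before withdrawing.

Call:
{"op": "play_rows", "data": {
  "force": 20,
  "targets": [
    {"grip": 145,"linear": [0,0,0],"delta_rot": [0,0,0]},
    {"grip": 130,"linear": [0,0,0],"delta_rot": [0,0,0]},
    {"grip": 115,"linear": [0,0,0],"delta_rot": [0,0,0]},
    {"grip": 100,"linear": [0,0,0],"delta_rot": [0,0,0]},
    {"grip": 85,"linear": [0,0,0],"delta_rot": [0,0,0]},
    {"grip": 70,"linear": [0,0,0],"delta_rot": [0,0,0]},
    {"grip": 60,"linear": [0,0,0],"delta_rot": [0,0,0]},
    {"grip": 60,"linear": [0,0,0],"delta_rot": [0,0,0]}
  ]
}}

```text
time: 19.25
ee_pos: [0.518, -0.2726, 0.1377]
tcp_rot: [180.0, 45.0, 110.4]
wrist_force: [0.6, -1.0, 0.1]
opening: 0.0656
grasp_force: 0.0
```

Call:
{"op": "play_rows", "data": {
  "targets": [
    {"grip": 60,"linear": [0,0,0],"delta_rot": [0,0,0]},
    {"grip": 60,"linear": [-0.2,0.7,0.7],"delta_rot": [0,0,0]},
    {"grip": 60,"linear": [-0.7,2,2.1],"delta_rot": [0,0,0]},
    {"grip": 60,"linear": [-1.2,3.3,3.5],"delta_rot": [0,0,0]},
    {"grip": 60,"linear": [-1.9,5.3,5.6],"delta_rot": [0,0,0]},
    {"grip": 60,"linear": [-2.7,7.3,7.8],"delta_rot": [0,0,0]},
    {"grip": 60,"linear": [-3.5,9.3,10],"delta_rot": [0,0,0]},
    {"grip": 60,"linear": [-4.2,11.3,12],"delta_rot": [0,0,0]},
    {"grip": 60,"linear": [-4.2,11.3,12],"delta_rot": [0,0,0]},
    {"grip": 60,"linear": [-4.2,11.3,12],"delta_rot": [0,0,0]}
  ]
}}

```text
time: 20.25
ee_pos: [0.4764, -0.1591, 0.2582]
tcp_rot: [179.9, 45.0, 110.4]
wrist_force: [-0.1, -1.1, -0.2]
opening: 0.0653
grasp_force: 0.0
```

Call:
{"op": "play_rows", "data": {
  "targets": [
    {"grip": 60,"linear": [0,0,0],"delta_rot": [0,0,0]},
    {"grip": 60,"linear": [0,0,0],"delta_rot": [0,0,0]},
    {"grip": 60,"linear": [0,0,0],"delta_rot": [0,0,0]},
    {"grip": 60,"linear": [0,0,0],"delta_rot": [0,0,0]},
    {"grip": 60,"linear": [0,0,0],"delta_rot": [0,0,0]},
    {"grip": 60,"linear": [0,0,0],"delta_rot": [0,0,0]},
    {"grip": 60,"linear": [0,0,0],"delta_rot": [0,0,0]},
    {"grip": 60,"linear": [0,0,0],"delta_rot": [0,0,0]},
    {"grip": 60,"linear": [0,0,0],"delta_rot": [0,0,0]},
    {"grip": 60,"linear": [0,0,0],"delta_rot": [0,0,0]}
  ]
}}

```text
time: 21.25
ee_pos: [0.476, -0.1596, 0.2578]
tcp_rot: [180.0, 45.0, 110.4]
wrist_force: [1.1, -0.8, 0.3]
opening: 0.0653
grasp_force: 0.0
```

```bash
python3 st.py; python3 held.py .5275 -.296 .172 110 60 260 180 h4.png;python3 held.py .5275 -.296 .172 110 60 260 180 h5.png
```

```text
21.25 [ 0.476  -0.1596  0.2578] [180.   45.  110.4] q [  4.1 -21.  -19.9  75.4 -42.7  67.6] z [ 0.247 -0.663 -0.707] y [0.937 0.349 0.   ] 0.06526966038712748 0.0 [ 1.1 -0.8  0.3]
scene loop 126 [[-0.002, -0.0257, 0.1932], [0.0024, -0.0001, 0.2078], [0.0049, 0.0282, 0.2127]]
 blue 1153 [[-0.0157, -0.0568, 0.0815], [0.0093, -0.0079, 0.1709], [0.0192, 0.0586, 0.1743]] top slope deg -0.4753241517595139
 pin [(0.81, array([150., 221.]), array([ 0.529, -0.292,  0.213])), (0.57, array([324., 360.]), array([ 0.779, -0.033,  0.004]))]
side loop 86 [[-0.0051, -0.0292, 0.182], [-0.0042, -0.0172, 0.2006], [0.0003, 0.0241, 0.2111]]
 blue 3033 [[-0.0192, -0.0605, 0.0794], [-0.0075, -0.0355, 0.1712], [0.0155, 0.056, 0.1745]] top slope deg 0.1396281669474862
 pin [(0.58, array([287., 364.]), array([ 0.523, -0.298,  0.21 ]))]
scene loop 123 [[-0.0022, -0.0252, 0.1939], [0.0023, 0.0003, 0.2076], [0.0046, 0.0284, 0.2125]]
 blue 1143 [[-0.0163, -0.0568, 0.0814], [0.0091, -0.0078, 0.1708], [0.0193, 0.0587, 0.1742]] top slope deg -0.4770040313518558
 pin [(0.67, array([151., 222.]), array([ 0.53 , -0.292,  0.207]))]
side loop 83 [[-0.0052, -0.0292, 0.182], [-0.0042, -0.0181, 0.2008], [0.0016, 0.0235, 0.2108]]
 blue 3044 [[-0.0191, -0.0605, 0.0793], [-0.0074, -0.0356, 0.1713], [0.0155, 0.056, 0.1744]] top slope deg 0.1847556944316472
 pin [(0.71, array([287., 361.]), array([ 0.523, -0.295,  0.211]))]
```

View pics/h5.png

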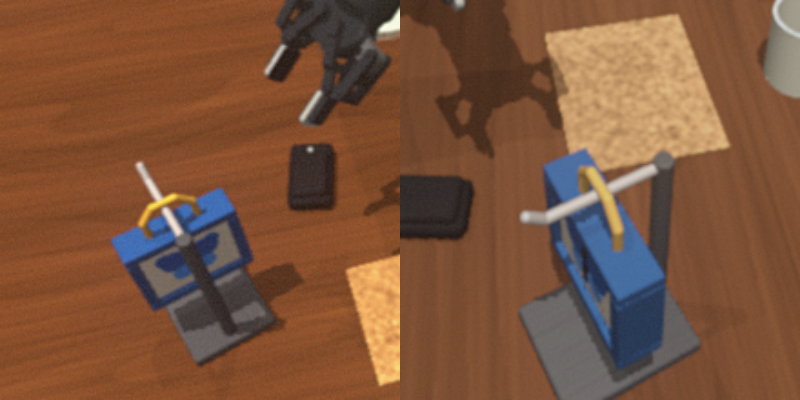

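The case hangs still and level on the hook at right-crop (600,190), and the robot is clear of it. Handing in.

```bash
python3 -c "
from workcell import bot
print(bot.job_done())"
```

```text
the job is handed in; nothing more can be done
None
```

I moved the blue case from the crate to the mat, let go of it there, took it again by its frame and hung it by its loop on the hook; it was hanging level and still when I handed the job in at about 21 s (no verdict was returned).

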